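# Tip the small crate onto its base and slide it to the packing stop

### The job

The small green slatted crate has been left standing on its side: push it over so that it lies on its base with its open side up, then slide it along the table until one of its sides is flush against the low upright aluminium stop plate, with none of that side sticking out past the plate's ends. Only push it: do not pinch, lift or carry it. Leave everything else on the table where it is, and finish with the hand clear.

Things in the scene. Friction and masses are not known exactly. Their poses are not given: they have to be found in the camera images.
- crate: Small green slatted plastic crate, loose, 0.25 to 0.5 kg, 180 x 160 mm, 70 mm deep, open on one face; plain straight walls 4 mm (treat as solid), base 5 mm. Starts standing on a 180 mm side wall, 160 mm high; origin: centre of that footprint. Own x along the 180 mm, y out of the open mouth (level at first, must end up), z from the wall it stands on to the wall across (up at first).
- crate_base (a point): Centre of the outer face of the crate's base (35 mm from the origin towards its -y); 80 mm up at the start, on the table once the crate lies mouth up. The side walls' outer faces are 80 mm away along the crate's z and 90 mm along its x. At the start the base faces roughly towards the stop plate, within 35 degrees.
- crate_foot (a point): Middle of the lower edge of the base, the edge about which the crate tips; it lies on the table at the start, while tipping correctly and afterwards. If it rises 25 mm the crate counts as lifted.
- crate_lip (a point): Middle of the upper edge of the mouth, 160 mm high at the start: the edge to push on. The centre of mass is 22 mm from the base's outer face: about 55 mm of push here from the mouth side towards the base side takes the crate past its balance, and it falls flat on its base by itself.
- stop: Low upright stop plate of bare aluminium, fixed to the table: 280 mm long, 50 mm high, 8 mm thick, with a foot flange behind it. Origin: middle of the plate's length and thickness, on the table. Own x along its length, y square to it, out of its working face towards the crate, z up; the working face is at y = +4 mm.
- mug: White mug, 70 mm wide, 85 mm high, beside the crate; bystander. Origin: centre of its underside.
- bottle: White squeeze bottle with black cap, 56 mm wide, 150 mm high, beside the crate; bystander. Origin: centre of its underside.
- jar: Low pale jar with a steel cap, 60 mm wide, 75 mm high, behind the stop plate; bystander. Origin: centre of its underside.
- roll: Roll of blank paper labels lying flat, 80 mm wide, 45 mm high, by the near end of the stop plate; bystander. Origin: centre of its underside.
- bowl: Steel bowl, 110 mm wide, 50 mm high, behind the stop plate; bystander. Origin: centre of its underside.
- spatula: Spatula lying flat along its own x, to the robot's left; bystander. Origin: its middle, on the table.
Things that resemble listed ones, but are neither listed nor needed, are in the scene too. Leave any blue or turquoise look-alike of the crate alone.

How it is judged:
By the outcome, as a careful person would: the job done as asked, in the order asked, and still so for the second after the job is handed in, with the robot touching nothing.
It also fails if it takes over 51 s, if anything falls off the work surface, if the arm or the gripper's body presses on something with over 40 N, if the wrist force passes 120 N, or if a joint passes its speed limit or range.

### The arm

A 7-joint arm with a two-finger parallel gripper is mounted at the origin on the work surface. World frame = base frame: x ahead of the robot, y to its left, z up, the work surface at z = 0. Lengths are in mm, angles in rad, forces in N, time in s.
With the tool pointing down it reaches from about 425 to 875 mm from the base axis. Payload 9.9 kg.
Tool frame: the origin (TCP) lies at the very end of the fingers, on their centre line; the grasp point (between the pads) lies ctrl.grasp_offset behind it (ctrl.grasp_offset is the distance from the TCP to the grasp point, in mm); z points along the fingers, y is the line along which they close (so a half turn about z gives the same grasp; the last joint's range is limited). The gripper opens to 85 mm and grips with 20 to 120 N. Pads are 22 mm wide; open, the fingers measure 114 mm over their backs; the gripper's body (76 mm by 85 mm) begins 54 mm behind the grasp point. The pads swing forward as they close: fully open they stand 13 mm farther back than shut.
Start: joints at [-1.277, 0.576, 0.025, 1.437, -0.015, 1.129, -0.057], TCP at [248.985, 627.404, 231.289] pointing down, gripper open.
Joint ranges: [-2.76, 2.76], [-0.34, 2.15], [-1.52, 1.57], [0.19, 2.46], [-1.09, 4.23], [0.17, 1.99], [-2.82, 2.82]. Speed limits (rad/s): [2.22, 2.22, 3.01, 3.01, 3.14, 3.14, 3.14].

### API

Orientations are given as a rotation vector (axis times angle).
In Python, from plant import monitor, grab_frame, ctrl, trace, pinpoint gives the robot as it stands.
- The arm moves only by the tool send_rows, never from a script. Its argument "rows" is text: rows parted by semicolons, each of 7 numbers parted by spaces: the finger opening in mm, from 0 to 85.4, then the shift along the tool's x, y, z in mm, then the turn, a rotation vector about the tool's x, y, z in degrees. A call has 1 to 20 rows; each row shifts and turns the commanded pose from where the row before left it, along the tool's axes as they then stand; what a row does not reach is not made up. A row lasts 1/12 s, in which the tool goes at most 41.7 mm and 7.16 degrees, less where a joint would pass 70% of its speed; a pose out of reach is approached as far as the arm can. A call is refused whole if a number of a shift passes 41.7 or a number of a turn 7.16, either way. A call with a gripper value outside its range is refused whole. The fingers move at their own pace and stop on an object; "squeeze" is the grip in N (left out, the last holds). Time passes only in rows, so rows that do not move let the fingers close. It gives the time, the measured TCP pose, the force, the opening and the grip force at its end, in the units of the state.
- monitor.get_state(): the state, without advancing time (a new reading comes with each control period).
- grab_frame(name): name is "side" or "top"; returns a dict with "frame" (420x560x3 uint8, red, green, blue), "range_z" (420x560 float32, mm along the optical axis (not along the pixel's ray), 0 where there is no reading), "fx", "fy", "cx", "cy" (pixels), "eye" and "attitude" of the camera in the world. Camera axes: x right, y up, looking along -z (the intrinsics and any distortion apply to the point x, -y, -z); pixel columns grow to the right and rows downward; lengths in mm; the calibration is good to about 2 mm. A picture is of the moment at which its call begins.
- ctrl.sign_off(): hands the job in; it is judged then, once.
Trained networks look in a picture, given as the dict that the camera call returned (one of the last four; its "shot" number tells which), for a name from the list of things; names that differ only in an ending like _2 or _b are one class to them, and where a whole thing is asked for, a point or a joint stands for the part that bears it (a point fixed in the world has none). Each returns a list of dicts, best first, with "conf" (0 to 1); they miss things now and then, are a little off and sometimes report something else, mostly with a low value. They report only what shows in the picture. A call takes as long as a camera call. They do not tell look-alikes from the thing itself.
- trace(query, picture): "region" (420x560 bool, what is visible of it) and "rect" ([left, top, right, bottom] in pixels, round what is visible of it).
- pinpoint(query, picture): "position" ([row, column] in pixels: a listed point, or the origin of a listed thing).
The state is a dict: "t": time; "joint_pos": joint angles; "dq": joint speeds; "effort": joint torques, N m; "tcp_pos": TCP position; "orientation": TCP orientation; "contact_force": force on the tool from outside, world axes, zero at the start; "ft_torque": the same for the moment, N m; "width": opening from 0.0 (shut) to 1.0 (fully open); "grasp_force": force on a finger pad.
Only numpy, scipy, OpenCV 4.12 (cv2) and the standard library are available. Lean on these libraries where they do the work, as an engineer would, in place of code of your own. Each camera call takes 0.05 s, during which the arm holds its last target. There are 200 camera calls.

## Working session

There is one attempt and no reset: what is moved stays moved. The work goes in short steps, Python scripts to look and compute and a tool call to move; the robot and the scene stay as the last step left them, time stands still between calls to the robot, and variables do not carry over. Pictures are saved under pics/ and viewed, at most 10 in all, crops included, and the job is handed in when it is done.

Besides the shell and the picture viewer there is one more tool, called after "Request:" as a command line: name --argument value ..., lists and objects as JSON in quotes. send_rows: Moves the arm, as the interface text tells. Its arguments: {"type":"object","properties":{"rows":{"type":"string"},"squeeze":{"type":"number"}},"required":["rows"]}

```bash
mkdir -p pics; cat > h.py <<'E'
import numpy as np, cv2
from scipy.spatial.transform import Rotation as R
from plant import monitor, grab_frame, ctrl, trace, pinpoint
def rot(p):
    a=np.array(p['attitude'],float)
    if a.shape==(3,3): return a
    return R.from_rotvec(a).as_matrix() if a.size==3 else R.from_quat(a).as_matrix()
def cloud(p):
    v,u=np.mgrid[0:420,0:560]; d=p['range_z']
    X=np.stack([(u-p['cx'])/p['fx']*d,-(v-p['cy'])/p['fy']*d,-d],-1)
    return X@rot(p).T+np.array(p['eye'])
def ray(p,rc,z):
    r,c=rc; d=rot(p)@np.array([(c-p['cx'])/p['fx'],-(r-p['cy'])/p['fy'],-1]); e=np.array(p['eye'])
    return e+d*(z-e[2])/d[2]
def save(p,n): cv2.imwrite('pics/'+n,p['frame'][:,:,::-1])
E
python3 - <<'E'
from h import *
np.set_printoptions(precision=1,suppress=True)
s=monitor.get_state(); print(s)
ps=[]
for n in ['side','top']:
    p=grab_frame(n); ps.append(p); save(p,n+'0.png'); print(n,[(k,v) for k,v in p.items() if k not in('frame','range_z')])
    C=cloud(p)
    for q in ['crate','stop','mug','bottle','jar','roll','bowl','spatula']:
        for t in trace(q,p)[:3]:
            m=t['region']&(p['range_z']>0); P=C[m]
            if len(P): print(q,round(t['conf'],2),np.round(t['rect']),len(P),np.percentile(P,[2,50,98],axis=0).round().tolist())
    for q,z in [('crate',0),('crate_base',80),('crate_foot',0),('crate_lip',160),('stop',0)]:
        for t in pinpoint(q,p)[:3]: print(q,round(t['conf'],2),np.array(t['position']),ray(p,t['position'],z))
cv2.imwrite('pics/a.png',np.vstack([p['frame'] for p in ps])[:,:,::-1][::1])
E
```

```text
{'t': 0.0, 'joint_pos': array([-1.3,  0.6,  0. ,  1.4, -0. ,  1.1, -0.1]), 'dq': array([ 0., -0.,  0., -0.,  0., -0.,  0.]), 'effort': array([  0. , -76.6,   2.3, -28.6,   0. ,   0. ,   0. ]), 'tcp_pos': array([248.8, 627. , 230.5]), 'orientation': array([-0.6, -3.1,  0. ]), 'contact_force': array([0.6, 0.6, 0.1]), 'ft_torque': array([-0.,  0.,  0.]), 'grasp_force': 0.0, 'width': 0.9950356590272346}
side [('fx', 396.6003891641019), ('fy', 396.6003891641019), ('cx', 278.19638712357505), ('cy', 210.04197863755573), ('eye', array([ 171.6, -873.6,  813.2])), ('attitude', array([ 0.9, -0.2, -0.4])), ('shot', 1)]
crate 0.95 [118. 168. 191. 233.] 2980 [[109.0, 241.0, 2.0], [198.0, 265.0, 99.0], [290.0, 342.0, 161.0]]
crate 0.82 [345. 170. 403. 240.] 2726 [[749.0, -62.0, -613.0], [849.0, -1.0, 71.0], [1699.0, 868.0, 161.0]]
crate 0.78 [245. 164. 301. 231.] 2866 [[468.0, 105.0, -1.0], [551.0, 124.0, 98.0], [654.0, 395.0, 161.0]]
stop 0.78 [291. 271. 389. 336.] 2558 [[429.0, -330.0, 0.0], [554.0, -293.0, 10.0], [697.0, -263.0, 51.0]]
mug 0.85 [300. 177. 323. 207.] 495 [[680.0, 152.0, 5.0], [70
[... 2806 characters left out ...]
84.] 1352 [[323.0, 384.0, -1.0], [456.0, 526.0, 5.0], [519.0, 589.0, 22.0]]
crate 0.9 [ 76.9 304.1] [844.6 -18.8   0. ]
crate 0.85 [324.9 183.2] [200.9 305.4   0. ]
crate 0.61 [190.3 237.5] [548.8 160.2   0. ]
crate_base 0.76 [332.3 193.5] [202.8 258.5  80. ]
crate_base 0.62 [ 66.4 288. ] [843.5  22.   80. ]
crate_base 0.56 [181.9 248.7] [562.5 121.4  80. ]
crate_foot 0.95 [323.3 197.5] [204.8 267.9   0. ]
crate_foot 0.77 [ 79.8 288.4] [838.   22.6   0. ]
crate_foot 0.71 [186.9 252.4] [557. 121.   0.]
crate_lip 0.91 [180.9 212.1] [558.5 194.5 160. ]
crate_lip 0.75 [ 50.6 313.4] [847.6 -36.6 160. ]
crate_lip 0.58 [351.9 152.5] [181.4 330.2 160. ]
stop 0.74 [181.2 411.5] [ 564.6 -290.8    0. ]
```

View pics/top0.png

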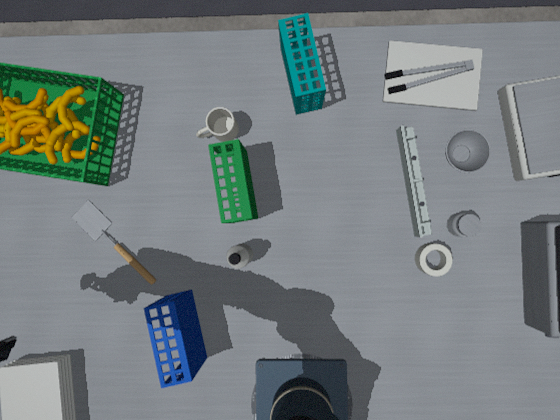

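View pics/side0.png

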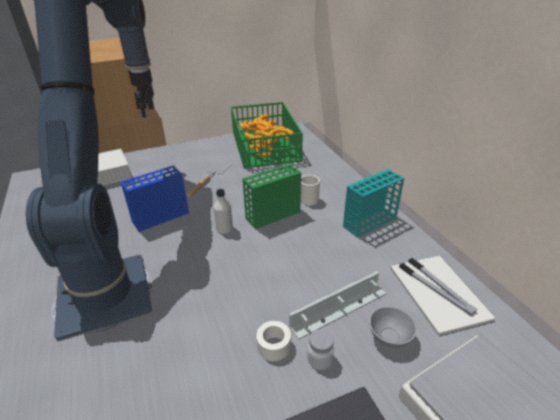

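The top view shows the green crate at about (190,235), with the mug (122,220) and the bottle (256,238) close to its two ends. The stop plate is at about (180,415). The mouth faces left (+y) and the base faces the stop. Next I fit the orientations.

```bash
cat >> h.py <<'E'
def rect(P):
    (c,(w,h),a)=cv2.minAreaRect(P[:,:2].astype(np.float32)); b=cv2.boxPoints((c,(w,h),a)); return np.round(c,1),np.round((w,h),1),round(a,1),b.round().tolist()
def green(p,C):
    hsv=cv2.cvtColor(p['frame'],cv2.COLOR_RGB2HSV); m=(hsv[...,0]>48)&(hsv[...,0]<78)&(hsv[...,1]>110)&(p['range_z']>0)
    return m&(C[...,0]>350)&(C[...,0]<800)&(C[...,1]<300)&(C[...,1]>-350)
E
python3 - <<'E'
from h import *
p=grab_frame('top');C=cloud(p);m=green(p,C)
P=C[m];print(len(P),'all',rect(P)); T=P[P[:,2]>153];print('top',len(T),rect(T))
L=(p['range_z']>0)&(C[...,2]>40)&(C[...,2]<56)&(C[...,0]>415)&(C[...,0]<715)&(C[...,1]>-335)&(C[...,1]<-245)
n,lab,st,_=cv2.connectedComponentsWithStats(L.astype(np.uint8))
for k in range(1,n):
    if st[k,4]>30: Q=C[lab==k]; print('stop',st[k],rect(Q),Q[:,2].mean())
for q in ['mug','bottle']:
    t=trace(q,p)[0];Q=C[t['region']&(C[...,2]>60)];print(q,Q.mean(0),Q.min(0),Q.max(0))
s=monitor.get_state();Rm=R.from_rotvec(s['orientation']).as_matrix();print(Rm.round(3),ctrl.grasp_offset)
E
```

```text
2423 all (array([558. , 162.8]), array([180. ,  85.1]), 9.0, [[462.0, 191.0], [476.0, 107.0], [654.0, 135.0], [640.0, 219.0]])
top 1585 (array([558.8, 155. ]), array([178.4,  69.4]), 9.1, [[465.0, 175.0], [476.0, 107.0], [652.0, 135.0], [641.0, 203.0]])
stop [400 125  23 112 480] (array([ 563.1, -280.3]), array([278.3,  17.9]), 8.1, [[424.0, -291.0], [427.0, -309.0], [702.0, -270.0], [700.0, -252.0]]) 48.2312889760656
mug [702.05560144 194.05102439  97.49207642] [465.73507785   7.82762249  60.10520451] [ 745.2503616   250.93655881 1079.96077758]
bottle [387.84251614 144.8139166  112.51340679] [358.76373622 122.02511213  60.88440768] [412.95639567 176.31934287 154.60319375]
[[-0.929  0.369 -0.   ]
 [ 0.369  0.929  0.   ]
 [ 0.     0.    -1.   ]] 18.700000000000003
```

Request:
send_rows --rows "85 0 0 0 0 0 6.6;85 0 0 0 0 0 6.6;85 0 0 0 0 0 6.6;85 0 0 0 0 0 6.6;85 0 0 0 0 0 6.6;85 0 0 0 0 0 6.6;85 0 0 0 0 0 6.6;85 0 0 0 0 0 6.6;85 0 0 0 0 0 6.5;85 0 0 0 0 0 0"

```text
t: 2.38
tcp_pos: [248.7, 627.5, 231.2]
orientation: [2.045, 2.385, -0.0]
contact_force: [0.2, 0.6, 0.4]
width: 0.995
grasp_force: 0.0
```

Request:
send_rows --rows "85 -31 17 7 0 0 0;85 -31 17 7 0 0 0;85 -31 17 7 0 0 0;85 -31 17 7 0 0 0;85 -31 17 7 0 0 0;85 -31 17 7 0 0 0;85 -31 17 7 0 0 0;85 -31 17 7 0 0 0;85 -31 17 7 0 0 0;85 -31 17 7 0 0 0;85 -31 17 7 0 0 0;85 -30 16 8 0 0 0;85 -30 16 8 0 0 0;85 -30 16 8 0 0 0;85 0 0 0 0 0 0"

```text
t: 3.63
tcp_pos: [552.8, 230.6, 129.4]
orientation: [2.042, 2.382, -0.004]
contact_force: [-0.6, -0.9, 0.0]
width: 0.997
grasp_force: 0.0
```

Request:
send_rows --rows "85 -10 0 0 0 0 0;85 -10 0 0 0 0 0;85 -6 0 0 0 0 0;85 -5 0 0 0 0 0;85 -5 0 0 0 0 0;85 -5 0 0 0 0 0;85 -5 0 0 0 0 0;85 -5 0 0 0 0 0;85 -5 0 0 0 0 0;85 -5 0 0 0 0 0;85 -5 0 0 0 0 0;85 -5 0 0 0 0 0;85 -5 0 0 0 0 0;85 -5 0 0 0 0 0"

```text
t: 4.8
tcp_pos: [561.7, 158.2, 130.3]
orientation: [-2.039, -2.39, 0.0]
contact_force: [0.5, 0.7, 0.3]
width: 0.998
grasp_force: 0.0
```

```bash
python3 - <<'E'
from h import *
p=grab_frame('side');save(p,'side1.png');C=cloud(p);P=C[green(p,C)]
print(len(P),P[:,2].max(),rect(P)); print(monitor.get_state()['tcp_pos'])
E
```

```text
1798 245.62573423047525 (array([561.4, 144.3]), array([184.9, 139.1]), 8.7, [[460.0, 199.0], [480.0, 62.0], [663.0, 89.0], [642.0, 227.0]])
[561.91814009 156.8062616  130.32604772]
```

View pics/side1.png

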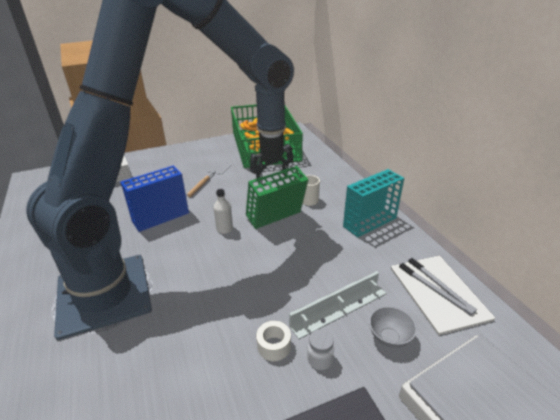

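The crate at (200,277) is leaning towards the stop and its foot is still in place, so I keep pushing.

Request:
send_rows --rows "85 -5 0 0 0 0 0;85 -5 0 0 0 0 0;85 -4 0 0 0 0 0;85 -4 0 0 0 0 0;85 0 0 0 0 0 0;85 0 0 0 0 0 0;85 0 0 0 0 0 0;85 0 0 0 0 0 0;85 0 0 0 0 0 0;85 0 0 0 0 0 0"

```text
t: 5.68
tcp_pos: [564.4, 141.2, 130.3]
orientation: [-2.039, -2.39, -0.0]
contact_force: [0.3, -0.9, -0.7]
width: 0.995
grasp_force: 0.0
```

```bash
python3 - <<'E'
from h import *
p=grab_frame('side');save(p,'side2.png');C=cloud(p);P=C[green(p,C)]
print(len(P),P[:,2].max(),rect(P)); print(monitor.get_state()['tcp_pos'])
p=grab_frame('top');save(p,'top2.png');C=cloud(p);P=C[green(p,C)];P=P[(P[:,2]>55)&(P[:,2]<80)];print(len(P),rect(P))
E
```

```text
1983 290.63241866488147 (array([575.6,  53.6]), array([185.1, 199.4]), 9.5, [[468.0, 137.0], [501.0, -60.0], [683.0, -30.0], [650.0, 167.0]])
[564.42607393 141.19550527 130.29160659]
432 (array([576.9,  40.4]), array([178.4, 158.6]), 9.1, [[476.0, 105.0], [501.0, -52.0], [677.0, -24.0], [652.0, 133.0]])
```

View pics/side2.png

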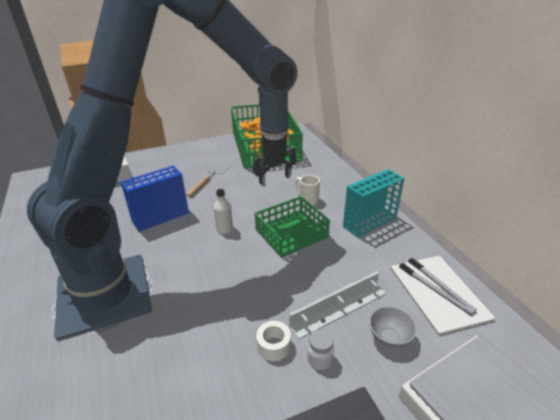

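The crate lies flat with its mouth up at about (226,292). Now I back off, descend behind its trailing side and push it most of the way along -y.

Request:
send_rows --rows "85 6 0 0 0 0 0;85 0 0 20 0 0 0;85 0 0 20 0 0 0;85 0 0 20 0 0 0;85 0 0 20 0 0 0;85 0 0 20 0 0 0;85 0 0 14 0 0 0;85 0 0 0 0 0 0;85 -6 0 0 0 0 0;85 -5 0 0 0 0 0;85 -6 0 0 0 0 0;85 -8 -1 0 0 0 0;85 -10 -1.6 0 0 0 0;85 -10 -1.6 0 0 0 0;85 -10 -1.6 0 0 0 0;85 -10 -1.6 0 0 0 0"

```text
t: 7.12
tcp_pos: [566.5, 80.2, 16.6]
orientation: [2.04, 2.389, 0.0]
contact_force: [0.2, 1.8, -0.3]
width: 0.995
grasp_force: 0.0
```

Request:
send_rows --rows "85 -10 -1.6 0 0 0 0;85 -10 -1.6 0 0 0 0;85 -10 -1.6 0 0 0 0;85 -10 -1.6 0 0 0 0;85 -10 -1.6 0 0 0 0;85 -10 -1.6 0 0 0 0;85 -10 -1.6 0 0 0 0;85 -10 -1.6 0 0 0 0;85 -10 -1.6 0 0 0 0;85 -10 -1.6 0 0 0 0;85 -10 -1.6 0 0 0 0;85 -10 -1.6 0 0 0 0;85 -10 -1.6 0 0 0 0;85 -6 -1 0 0 0 0;85 0 0 0 0 0 0"

```text
t: 8.37
tcp_pos: [566.1, -58.6, 16.3]
orientation: [2.042, 2.387, -0.001]
contact_force: [0.6, 0.5, 0.4]
width: 0.996
grasp_force: 0.0
```

```bash
cat >> h.py <<'E'
def crate(p):
    C=cloud(p);P=C[green(p,C)];P=P[(P[:,2]>55)&(P[:,2]<80)];return rect(P)
E
python3 - <<'E'
from h import *
p=grab_frame('top');save(p,'top3.png');print(crate(p),monitor.get_state()['joint_pos'])
C=cloud(p);L=(C[...,2]>44)&(C[...,2]<56)&(C[...,0]>415)&(C[...,0]<715)&(C[...,1]>-335)&(C[...,1]<-245)
Q=C[L][:,:2]; 
for x in range(440,700,40):
    q=Q[abs(Q[:,0]-x)<15,1]; print(x,len(q),np.percentile(q,[5,50,95]).round(1) if len(q) else '')
t=trace('stop',p)
E
```

```text
(array([ 583.7, -191.2]), array([178.5,  74.6]), 8.7, [[490.0, -168.0], [501.0, -242.0], [678.0, -215.0], [666.0, -141.0]]) [-0.07402165  0.70151988  0.14421917  1.93931525 -0.18880567  0.51357829
  0.35771773]
440 50 [-298.8 -293.2 -288.4]
480 47 [-292.9 -287.6 -283.4]
520 48 [-286.8 -281.8 -277.9]
560 46 [-280.6 -276.3 -271.7]
600 51 [-275.  -269.5 -265.8]
640 46 [-268.7 -264.6 -259.9]
680 44 [-264.3 -259.1 -254.1]
```

View pics/top3.png

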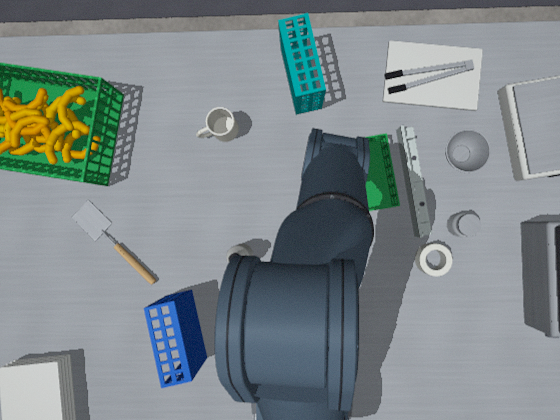

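The crate at (172,382) is square in front of the plate, with a gap of about 38 mm. Pushed straight in, its far corner would be about 20 mm inside the plate's end, so no sideways correction is needed. I'll close the gap gently.

Request:
send_rows --rows "85 -5 -1 0 0 0 0.6;85 -6 -1 0 0 0 0;85 -6 -1 0 0 0 0;85 -6 -1 0 0 0 0;85 -5 -1 0 0 0 0;85 -3 -0.5 0 0 0 0;85 -2 0 0 0 0 0;85 0 0 0 0 0 0"

```text
t: 9.13
tcp_pos: [565.8, -90.4, 16.3]
orientation: [2.053, 2.378, -0.0]
contact_force: [-0.2, 0.3, -0.2]
width: 0.993
grasp_force: 0.0
```

Request:
send_rows --rows "85 -1 0 0 0 0 0;85 -1 0 0 0 0 0;85 -1 0 0 0 0 0;85 0 0 0 0 0 0"

```text
t: 9.47
tcp_pos: [566.3, -92.5, 16.3]
orientation: [-2.051, -2.379, -0.0]
contact_force: [0.0, 1.2, -0.1]
width: 0.993
grasp_force: 0.0
```

Request:
send_rows --rows "85 -1 0 0 0 0 0;85 -1 0 0 0 0 0;85 0 0 0 0 0 0"

```text
t: 9.72
tcp_pos: [566.6, -94.8, 16.3]
orientation: [2.052, 2.379, -0.0]
contact_force: [0.3, 0.7, -0.4]
width: 0.995
grasp_force: 0.0
```

Request:
send_rows --rows "85 -1 0 0 0 0 0;85 -1 0 0 0 0 0;85 0 0 0 0 0 0"

```text
t: 9.97
tcp_pos: [566.9, -96.9, 16.3]
orientation: [2.052, 2.379, -0.0]
contact_force: [-0.3, 1.0, -0.1]
width: 0.995
grasp_force: 0.0
```

Request:
send_rows --rows "85 -1 0 0 0 0 0;85 -1 0 0 0 0 0;85 0 0 0 0 0 0"

```text
t: 10.22
tcp_pos: [567.1, -98.9, 16.3]
orientation: [2.052, 2.379, -0.0]
contact_force: [0.5, 0.5, -0.3]
width: 0.997
grasp_force: 0.0
```

Request:
send_rows --rows "85 -1 0 0 0 0 0;85 -1 0 0 0 0 0;85 0 0 0 0 0 0"

```text
t: 10.47
tcp_pos: [567.5, -99.9, 16.3]
orientation: [-2.051, -2.379, -0.001]
contact_force: [0.6, 4.0, 1.1]
width: 0.994
grasp_force: 0.0
```

```bash
python3 - <<'E'
from h import *
print(monitor.get_state()['contact_force'])
p=grab_frame('top');print(crate(p))
p=grab_frame('side');print(crate(p));cv2.imwrite('pics/side4.png',cv2.resize(p['frame'][200:350,220:420,::-1],None,fx=4,fy=4,interpolation=cv2.INTER_CUBIC))
E
```

```text
[0.55044003 4.04512302 1.08984019]
(array([ 585.3, -242.3]), array([178.5,  56.1]), 9.1, [[493.0, -229.0], [502.0, -284.0], [678.0, -256.0], [669.0, -200.0]])
(array([ 576.2, -186. ]), array([180.1, 176.6]), 8.5, [[474.0, -112.0], [500.0, -287.0], [678.0, -260.0], [652.0, -85.0]])
```

View pics/side4.png

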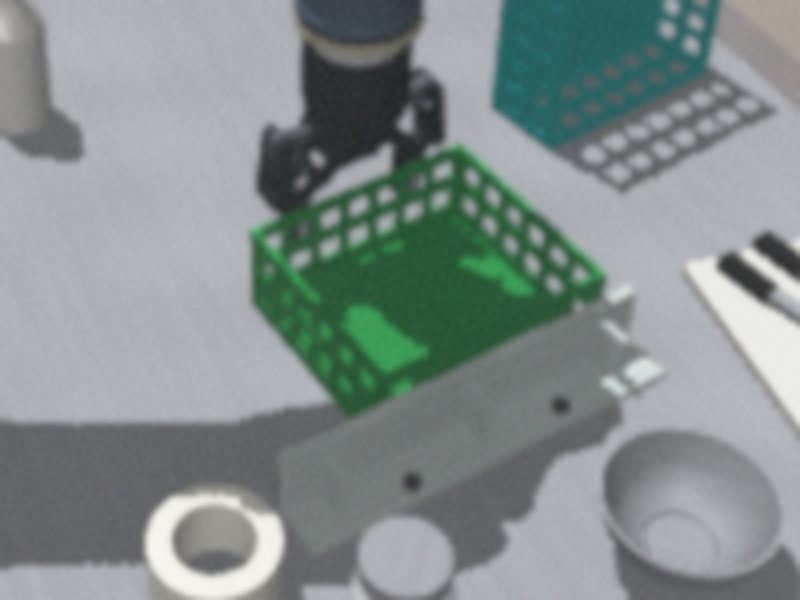

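The crate is at the plate and the force has risen to 4 N. It may still be about half a degree out, so I press a little to seat it.

Request:
send_rows --rows "85 -1 0 0 0 0 0;85 -1 0 0 0 0 0;85 0 0 0 0 0 0"

```text
t: 10.82
tcp_pos: [567.7, -100.0, 16.3]
orientation: [-2.049, -2.379, -0.003]
contact_force: [0.2, 11.8, 2.0]
width: 0.995
grasp_force: 0.0
```

Request:
send_rows --rows "85 -1 0 0 0 0 0;85 0 0 0 0 0 0"

```text
t: 10.98
tcp_pos: [567.8, -100.0, 16.2]
orientation: [-2.048, -2.379, -0.004]
contact_force: [-0.4, 13.0, 2.9]
width: 0.996
grasp_force: 0.0
```

Request:
send_rows --rows "85 3 0 0 0 0 0;85 8 0 0 0 0 0;85 20 0 0 0 0 0;85 30 0 0 0 0 0;85 20 0 -20 0 0 0;85 10 0 -30 0 0 0;85 10 0 -35 0 0 0;85 10 0 -35 0 0 0;85 35 0 -35 0 0 0;85 35 0 0 0 0 0;85 35 0 0 0 0 0;85 35 0 0 0 0 0;85 0 0 0 0 0 0;85 0 0 0 0 0 0"

```text
t: 12.15
tcp_pos: [531.2, 141.5, 165.7]
orientation: [2.047, 2.383, 0.0]
contact_force: [-0.2, -1.0, -0.6]
width: 0.995
grasp_force: 0.0
```

```bash
python3 - <<'E'
from h import *
s=monitor.get_state();print(s['tcp_pos'],s['contact_force'])
p=grab_frame('top');print(crate(p));C=cloud(p)
cv2.imwrite('pics/top5.png',cv2.resize(p['frame'][90:270,320:500,::-1],None,fx=3.3,fy=3.3,interpolation=cv2.INTER_CUBIC))
P=C[green(p,C)];P=P[(P[:,2]>62)&(P[:,2]<80)]
for x in range(510,680,20):
    q=P[abs(P[:,0]-x)<10,1]; print(x,np.sort(q)[:4].round(1), 'stop',-276.3+.1425*(x-560)+4)
for q in ['mug','bottle','jar','roll','bowl']:
    for t in trace(q,p)[:1]:print(q,t['rect'])
E
```

```text
[531.19963752 141.48218853 165.66086224] [-0.16172268 -0.97300882 -0.58472236]
(array([ 577.8, -189.5]), array([178.5, 160.8]), 8.3, [[478.0, -123.0], [501.0, -282.0], [678.0, -256.0], [654.0, -97.0]])
510 [-281.3 -279.8 -279.2 -279.1] stop -279.425
530 [-277.5 -277.4 -276.8 -276.6] stop -276.575
550 [-274.8 -274.4 -273.8 -273.4] stop -273.725
570 [-272.5 -271.4 -271.3 -270.5] stop -270.875
590 [-269.1 -268.6 -268.5 -268.2] stop -268.02500000000003
610 [-266.2 -265.3 -264.9 -264.6] stop -265.175
630 [-263.2 -263.  -262.4 -262.4] stop -262.325
650 [-260.8 -260.5 -258.7 -258.7] stop -259.475
670 [-256.4 -256.3 -256.3 -256.1] stop -256.625
mug [194.0, 107.7, 241.1, 142.3]
bottle [237.3, 243.8, 254.8, 267.5]
jar [445.6, 211.0, 479.2, 235.7]
roll [413.8, 245.7, 449.6, 274.5]
```

View pics/top5.png

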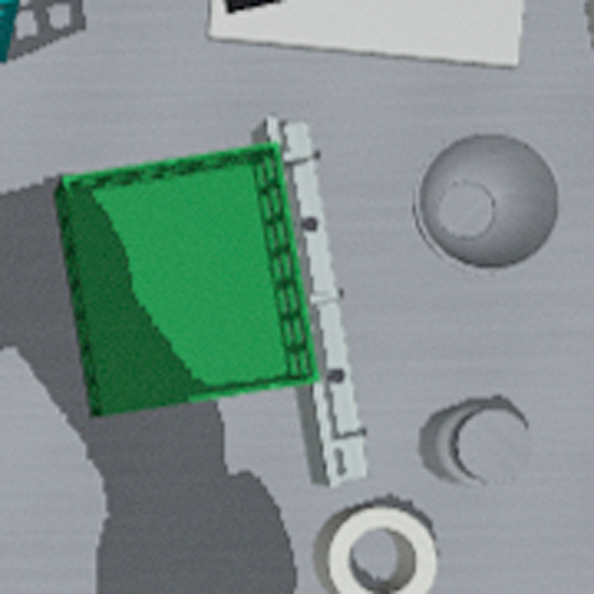

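The crate is flush along its whole side, at crop x of about 280–318, and sits inside the plate's ends. The hand is clear.

```bash
python3 -c "
from h import *
print(ctrl.sign_off())"
```

```text
the job is handed in; nothing more can be done
None
```

The green crate lies on its base with its open side up, one side flush against the stop plate and about 20 mm inside its nearer end; the hand is clear, no other object was moved on purpose, and I handed the job in at about 12 s.

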